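# Put the flower-arranging turntable into gear

## Robot

A 6-joint arm with a two-finger parallel gripper is mounted at the origin on the work surface. World frame = base frame: x ahead of the robot, y to its left, z up, the work surface at z = 0. Lengths are in m, angles in rad, forces in N, time in s.
With the tool pointing down it reaches from about 0.35 to 0.85 m from the base axis. Payload 8.1 kg.
Tool frame: the origin (TCP) lies midway between the tips of the shut fingers; the grasp point (between the pads) lies 19 mm behind it; z points along the fingers, y is the line along which they close (so a half turn about z gives the same grasp; the last joint's range is limited). The gripper opens to 93 mm and grips with 3 to 60 N. Pads are 15 mm wide; open, the fingers measure 128 mm over their backs; the gripper's body (75 mm by 188 mm) begins 65 mm behind the grasp point.
Start: joints at [1.094, 0.13, 1.488, -0, 1.523, -0.085], TCP at [0.229, 0.555, 0.193] pointing down, gripper open.
Joint ranges: [-2.96, 2.96], [-0.89, 2.26], [0.02, 2.5], [-1.34, 4.48], [0, 2.73], [-2.66, 2.66]. Speed limits (rad/s): [2.39, 2.39, 2.79, 3.14, 3.14, 3.14].

## Interface

Orientations are given as a rotation vector (axis times angle).
In Python, from plant import read_state, read_camera, camera_model, close_job gives the robot as it stands. The module is installed in compiled form; this text tells all that it offers.
- The arm moves only by the tool carry_out, never from a script. Its argument "moves" is a list of rows, each an object of numbers: "jaw": the finger opening in m, from 0 to 0.093; "dx", "dy", "dz": the shift along the tool's x, y, z in m; "yaw": the turn about the tool's z in rad. In form: [{"jaw": .., "dx": .., "dy": .., "dz": .., "yaw": ..}, ...]. A call has 1 to 8 rows; each row shifts and turns the commanded pose from where the row before left it, along the tool's axes as they then stand; what a row does not reach is not made up. A row lasts 1/8 s, in which the tool goes at most 62.5 mm and 10.7 degrees, less where a joint would pass 70% of its speed; a pose out of reach is approached as far as the arm can. A call is refused whole if a number of a shift passes 0.0625 or a number of a turn 0.188, either way. A call with a gripper value outside its range is refused whole. The fingers move at their own pace and stop on an object; "grip_force" is the grip in N (left out, the last holds). Time passes only in rows, so rows that do not move let the fingers close. It gives the time, the measured TCP pose, the force, the opening and the grip force at its end, in the units of the state.
- read_state(): the state, without advancing time (a new reading comes with each control period).
- read_camera(name): name is "side" or "top" or "wrist"; returns the picture (384x512x3 uint8, red, green, blue); there is no depth.
- camera_model(name): a dict with "camera_matrix" (3x3 intrinsics, pixels), "view" (4x4, takes a point from world to camera coordinates). Camera axes: x right, y up, looking along -z (the intrinsics and any distortion apply to the point x, -y, -z); pixel columns grow to the right and rows downward; lengths in m; the calibration is good to about 2 mm. The wrist camera is an equidistant fisheye: a pixel r from the principal point sees the ray r / f radians off the axis. A picture is of the moment at which its call begins: read the wrist's pose just before it. camera_model takes no time and is no camera call; for the wrist camera it gives the pose at the moment of the call.
- close_job(): hands the job in; it is judged then, once.
The state is a dict: "t": time; "q": joint angles; "dq": joint speeds; "joint_torque": joint torques, N m; "tool_pos": TCP position; "orientation": TCP orientation; "force": force on the tool from outside, world axes, zero at the start; "wrist_torque": the same for the moment, N m; "opening": finger opening in m; "gripper_force": force on a finger pad.
Only numpy, scipy, OpenCV 4.12 (cv2) and the standard library are available. Lean on these libraries where they do the work, as an engineer would, in place of code of your own. Each camera call takes 0.05 s, during which the arm holds its last target. There are 200 camera calls.

## Task

Put the arranging turntable into gear and lock it there. Draw the slide bolt all the way open, slide the black gear knob in until its tooth comes up against the gear, rock the bowl by its rim until the tooth drops into a gap between the gear's teeth, then slide the knob fully home and shut the bolt fully behind it. Leave the kenzan, the cup and the shears where they are.

Things in the scene. Friction and masses are not known exactly. Their poses are not given: they have to be found in the camera images.
- stand: Grey cast base of the turntable, fixed to the table; origin on the table under the bowl's turning axis, x from its front (knob and bolt, roughly facing the robot) to its back, y left, z up. All offsets below are in this frame, in mm. The flat deck is at z = 64 and spans x -200..140, y -150..170.
- bowl_top (a point): Centre of the mouth of the black bowl, on its upright axis (x 0, y 0, z 200); this point is fixed to the stand. Outer radius 130 at the rim (z 200), 113 at z 145, 60 at the foot (z 105); wall 7. Low pin-holder and pebbles inside, below z 140. Turns endlessly either way with stiff friction (0.4 N m, 3 N at the rim) and stays where left. Can be pinched across the wall at the rim from above and led round its circle.
- gear_mid (a point): Centre of the steel gear under the bowl (z 81); this point is fixed to the stand, the gear turns with the bowl: 12 teeth 30 degrees apart, each 14 wide, tip radius 85, z 72..90. Its teeth are hidden beneath the bowl and where they stand is not told: feel for it. At the start a gear tooth blocks the knob's tooth; turning the bowl at most 18 degrees either way brings a gap there.
- gear_knob (a joint): Travel in m of the gear knob towards the bowl's axis (stand's +x): 0 = out of gear (0 to 0.003 at the start), 0.040 = fully home, its stop. Friction 7 N, stays where left. If a gear tooth is in the way, the knob's sprung tooth touches it at 0.016 and the knob stops solidly at 0.024.
- tooth_slot (a point): Where the tip of the knob's steel tooth (10 wide, z 74..88) stands when the knob is out; fixed to the stand at x -101, y 0, z 81. The tooth is sprung (3 N at rest, stroke 8, then 5.4 N). With the knob left at 0.024, turning the bowl lets it spring into the first gap (the knob itself does not move); the bowl is then locked, turns a few degrees and stops hard, and the knob can be slid on home.
- knob_mid (a point): On the axis (z 132) of the black knob, an upright barrel 42 in diameter, z 112..148, on a 14 thick steel stem (z 64..112); x = -150 + travel, y = 0. Home, it stands at x = -110, beneath the bowl's overhanging rim (x -130, z 200), where a gripper pointing straight down strikes the bowl: push its front with shut fingers tilted 35 to 45 degrees, tips leading.
- bolt (a joint): Travel in m of the steel slide bolt along the stand's +y: 0 = shut (0 to 0.003 at the start), 0.045 = fully open. Friction 3 N, stays where left. Its bar (10 thick, at x -130, z 92..104) when shut bars the way of the knob's stem: in, when the knob is out; out, when it is home. It cannot be shut with the stem in between.
- bolt_post (a point): Centre of the top of the bolt's upright steel post: 18 in diameter, z 104..154, at x = -172, y = 85 + the bolt's travel in the stand's frame. Push it sideways along the stand's y, from either side.
- kenzan: Bystander: loose round iron pin-holder, 90 mm diameter, 28 mm high, beside the stand; origin at the centre of its underside.
- cup: Bystander: loose white cup, 72 mm diameter, 85 mm high, beside the stand; origin at the centre of its underside.
- shears: Bystander: loose steel flower shears, about 170 mm long, lying flat left of the stand; origin under their pivot.

How it is judged:
On the way, in this order (a step that is already met when the one before it is completed fails the run):
1. the bolt is drawn open (value of joint bolt above 0.038 m), for 0.1 s.
2. with the teeth meshed, the gear knob is slid home (value of joint gear_knob above 0.036 m), for 0.2 s.
3. the bolt is shut behind the knob (value of joint bolt below 0.007 m), for 0.2 s.
At the end, for the whole second after the job is handed in: The gear knob is home (travel over 36 of 40 mm), the bolt is shut (within 7 mm of its stop), and both are at rest (value of joint gear_knob above 0.036 m and value of joint bolt below 0.007 m and velocity of joint each of gear_knob, bolt below 0.005 m/s); the robot touches nothing.
It fails at once if the kenzan is disturbed (moved over 30 mm) (distance of kenzan from where it was at the start of the episode above 0.03 m).
It fails at once if the cup is disturbed (moved over 30 mm) (distance of cup from where it was at the start of the episode above 0.03 m).
It fails at once if the shears is disturbed (moved over 30 mm) (distance of shears from where it was at the start of the episode above 0.03 m).
It also fails if it takes over 64 s, if anything falls off the work surface, if the arm or the gripper's body presses on something with over 40 N, if the wrist force passes 120 N, or if a joint passes its speed limit or range.

## Working session

There is one attempt and no reset: what is moved stays moved. The work goes in short steps, Python scripts to look and compute and a tool call to move; the robot and the scene stay as the last step left them, time stands still between calls to the robot, and variables do not carry over. Pictures are saved under pics/ and viewed, at most 10 in all, crops included, and the job is handed in when it is done.

Besides the shell and the picture viewer there is one more tool, called after ">>>" as name([rows], argument=value, ...), one row to a line, values as JSON. carry_out: Moves the arm, as the interface text tells. Its arguments: {"type":"object","properties":{"moves":{"type":"array","items":{"type":"object","properties":{"jaw":{"type":"number"},"dx":{"type":"number"},"dy":{"type":"number"},"dz":{"type":"number"},"yaw":{"type":"number"}}}},"grip_force":{"type":"number"}},"required":["moves"]}

```bash
mkdir -p pics; python3 - <<'E'
from plant import *
import cv2, numpy as np
s=read_state(); print({k:np.round(v,3).tolist() for k,v in s.items()})
a=[]
for n in("top","side"):
    im=read_camera(n); cv2.imwrite(f"pics/{n}0.png",im[:,:,::-1]); m=camera_model(n); print(n,np.round(m["camera_matrix"],1).tolist(),np.round(m["view"],3).tolist(),m.keys())
E
```

```text
{'t': 0.0, 'q': [1.094, 0.131, 1.489, -0.0, 1.523, -0.085], 'dq': [0.0, -0.001, -0.0, -0.001, -0.001, 0.0], 'joint_torque': [0.001, -55.985, -49.175, 0.077, 0.036, -0.0], 'tool_pos': [0.229, 0.554, 0.192], 'orientation': [-0.611, -3.081, 0.003], 'force': [0.442, 0.129, 0.163], 'wrist_torque': [-0.012, -0.007, 0.004], 'gripper_force': 0.0, 'opening': 0.093}
top [[413.9, 0.0, 256.4], [0.0, 413.9, 194.0], [0.0, 0.0, 1.0]] [[-0.02, -1.0, -0.013, 0.062], [0.985, -0.022, 0.174, -0.567], [-0.174, -0.009, 0.985, -1.251], [0.0, 0.0, 0.0, 1.0]] dict_keys(['camera_matrix', 'view'])
side [[348.2, 0.0, 252.9], [0.0, 348.2, 194.2], [0.0, 0.0, 1.0]] [[-0.999, -0.038, 0.005, 0.561], [0.032, -0.769, 0.638, -0.086], [-0.021, 0.638, 0.77, -0.981], [0.0, 0.0, 0.0, 1.0]] dict_keys(['camera_matrix', 'view'])
```

View pics/top0.png

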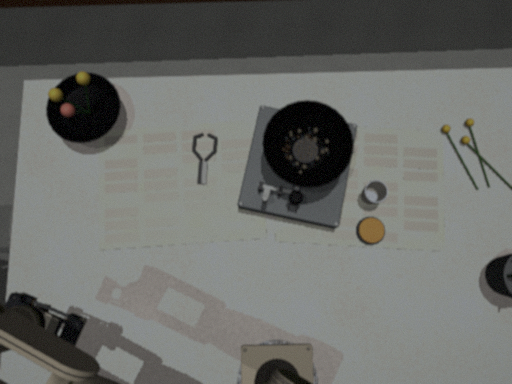

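View pics/side0.png

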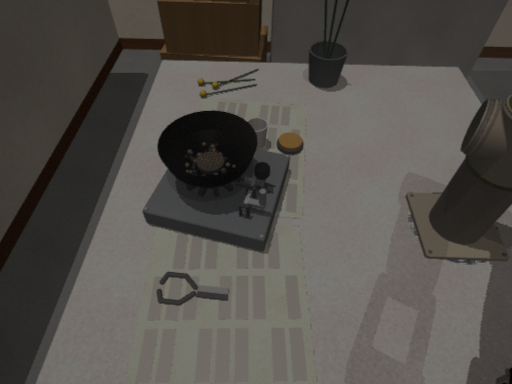

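Top view: bowl about (308,144), knob (296,198), bolt post about (266,190), deck corners about (262,107), (356,124), (336,227), (238,208). Cup (374,192), kenzan (371,230), shears (204,158). I'll enlarge the stand in both views.

```bash
cat > h.py <<'E'
import cv2, numpy as np
from plant import *
def ray(n,px,m=None):
    m=m or camera_model(n); K=np.array(m["camera_matrix"]);V=np.array(m["view"]);R=V[:3,:3];c=-R.T@V[:3,3]
    d=np.linalg.inv(K)@[px[0],px[1],1]; d=R.T@(d*[1,-1,-1]); return c,d
def onz(n,px,z):
    c,d=ray(n,px); return c+d*(z-c[2])/d[2]
def proj(n,P):
    m=camera_model(n);V=np.array(m["view"]);p=V[:3,:3]@P+V[:3,3];q=np.array(m["camera_matrix"])@(p*[1,-1,-1]);return q[:2]/q[2]
E
python3 - <<'E'
from h import *
a=cv2.imread("pics/top0.png")[90:240,225:405]; b=cv2.imread("pics/side0.png")[110:250,140:320]
f=lambda c,k:cv2.convertScaleAbs(cv2.resize(c,None,fx=k,fy=k,interpolation=cv2.INTER_CUBIC),alpha=1.8,beta=10)
cv2.imwrite("pics/t1.png",f(a,4)); cv2.imwrite("pics/s1.png",f(b,4))
# bowl rim in top
g=cv2.imread("pics/top0.png").max(2); m=(g<30).astype(np.uint8); m[:, :240]=0; m[:95]=0; m[190:]=0; m[:,380:]=0
c=max(cv2.findContours(m,0,1)[0],key=cv2.contourArea); e=cv2.fitEllipse(cv2.convexHull(c)); print(e)
P=onz("top",e[0],.2); print("bowl",P)
K=[onz("top",p,.064) for p in [(262,107),(356,124),(336,227),(238,208)]]
print(np.round(K,3)); print(onz("top",(296,198),.148))
E
```

```text
((307.47979736328125, 144.28948974609375), (85.7594985961914, 89.0732192993164), 102.84949493408203)
bowl [ 0.68124753 -0.09876972  0.2       ]
[[ 0.85   0.026  0.064]
 [ 0.786 -0.273  0.064]
 [ 0.458 -0.191  0.064]
 [ 0.523  0.108  0.064]]
[ 0.53643452 -0.06516164  0.148     ]
```

View pics/t1.png

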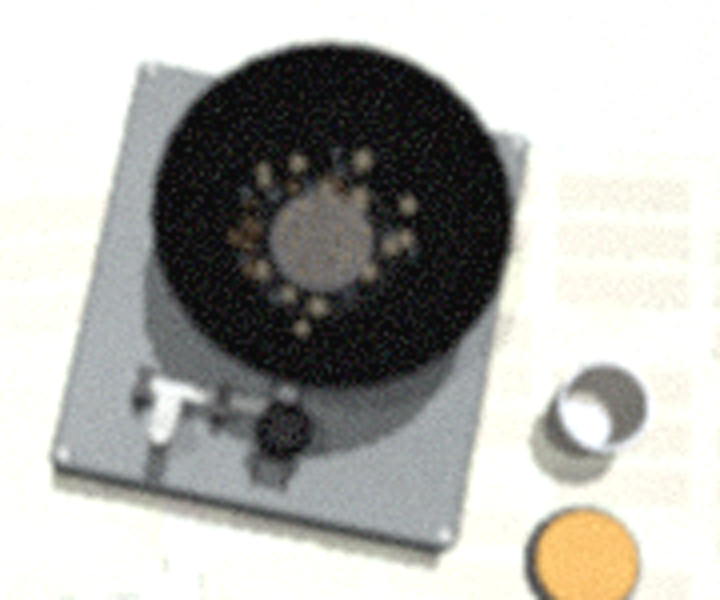

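View pics/s1.png

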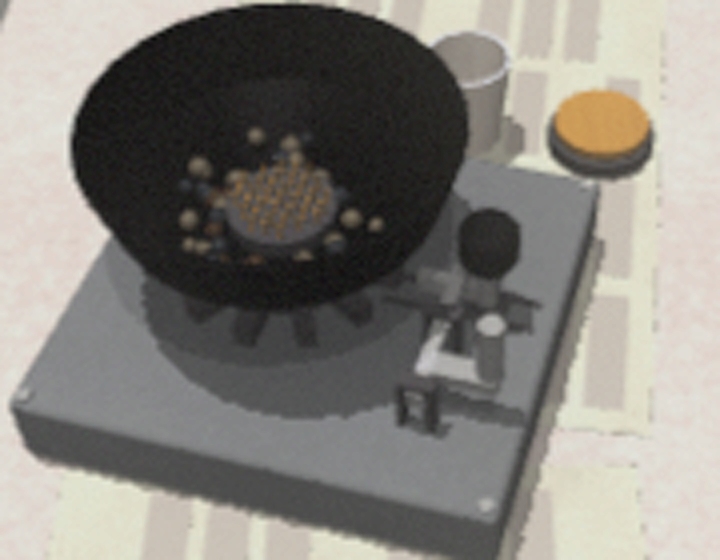

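The side crop shows gear teeth peeking out under the bowl at about (198,303), (250,325), (305,325) and (355,310) in crop pixels. The top crop shows the deck corners clearly. I'll fit the stand's pose, read the gear phase from those teeth, and set up a move helper.

```bash
cat >> h.py <<'E'
from scipy.spatial.transform import Rotation as Ro
O=np.array([.6815,-.0985]); TH=np.radians(-13.3)
def S2W(p):
    c,s=np.cos(TH),np.sin(TH); return np.r_[O+np.array([[c,-s],[s,c]])@np.array(p[:2])/1e3,p[2]/1e3]
def W2S(P):
    c,s=np.cos(TH),np.sin(TH); return np.r_[np.array([[c,s],[-s,c]])@(P[:2]-O),P[2]]*1e3
def tell(p,ang=180):
    "remaining shift in present tool axes (mm) to stand point p, and yaw (rad) to bring tool x to stand angle ang"
    s=read_state(); R=Ro.from_rotvec(s["orientation"]).as_matrix()
    d=R.T@(S2W(p)-s["tool_pos"]); a=np.arctan2(R[1,0],R[0,0])-TH
    y=-(np.radians(ang)-a+np.pi)%(2*np.pi)-0
    y=-(((np.radians(ang)-a)+np.pi)%(2*np.pi)-np.pi)
    print("stand",W2S(s["tool_pos"]).round(1),"tool_x_ang",np.degrees(a).round(1)%360,"shift",(d*1e3).round(1),"yaw",round(y,3),"F",Ro.from_rotvec([0,0,-TH]).apply(s["force"]).round(1),"t",s["t"])
E
python3 - <<'E'
import h; from h import *
from scipy.optimize import least_squares
pix=np.array([(261.25,106.25),(356.75,124.5),(338,225.5),(239.2,205)]);ref=np.array([(140,170),(140,-150),(-200,-150),(-200,170)])
W=np.array([onz("top",p,.064)[:2] for p in pix])
A=ref-ref.mean(0);B=(W-W.mean(0))*1e3; th=np.arctan2((A[:,0]*B[:,1]-A[:,1]*B[:,0]).sum(),(A*B).sum())
R=np.array([[np.cos(th),-np.sin(th)],[np.sin(th),np.cos(th)]]); o=W.mean(0)-R@ref.mean(0)/1e3
print(np.degrees(th),o,((W-o)*1e3@R-ref).round(1).tolist())
for p in [(198,303),(250,326),(305,326),(358,310)]:
    q=W2S(onz("side",(p[0]/4+140,p[1]/4+110),.081)); print(q.round(),np.hypot(*q[:2]).round(),(np.degrees(np.arctan2(q[1],q[0]))).round(1))
for q in [(-150,0,148),(-172,85,154),(0,0,200)]: print(proj("top",S2W(q)).round(1),proj("side",S2W(q)).round(1))
m=camera_model("wrist");V=np.array(m["view"]);c=-V[:3,:3].T@V[:3,3];s=read_state();print("cam in tool",Ro.from_rotvec(s["orientation"]).inv().apply(c-s["tool_pos"]))
tell((-172,48,170))
E
```

```text
-13.18731472452039 [ 0.68473889 -0.10168113] [[-5.8, -4.9], [-4.0, 3.7], [5.1, 5.7], [4.6, -4.6]]
[43. 66. 81.] 79.0 56.6
[ 1. 75. 81.] 75.0 88.9
[-35.  65.  81.] 74.0 117.9
[-65.  42.  81.] 77.0 147.2
[295.6 198.3] [263.9 166. ]
[265.3 199.3] [264.1 189.8]
[307.4 144.2] [208.5 140.7]
cam in tool [ 0.07592199 -0.0004602  -0.1909491 ]
stand [-590.7  530.9  191.7] tool_x_ang 170.9 shift [-490.1 -410.2   22.3] yaw -0.16 F [0.1 0.3 0.8] t 0.1
```

>>> carry_out([
  {"jaw":0,"yaw":-0.16,"dz":-0.02},
  {"dx":-0.036,"dy":-0.042},
  {"dx":-0.036,"dy":-0.042},
  {"dx":-0.036,"dy":-0.042},
  {"dx":-0.036,"dy":-0.042},
  {"dx":-0.036,"dy":-0.042},
  {"dx":-0.036,"dy":-0.042},
  {"dx":-0.036,"dy":-0.042},
], grip_force=20)

```text
invalid input at $.moves[0]: expected keys jaw, dx, dy, dz, yaw
```

```bash
python3 -c "
from h import *
tell((-172,48,128))"
```

```text
stand [-590.7  530.9  191.7] tool_x_ang 170.9 shift [-490.1 -410.1   64.3] yaw -0.16 F [0.1 0.3 0.8] t 0.1
```

All keys are required in each row.

>>> carry_out([
  {"jaw":0,"dx":0,"dy":0,"dz":-0.02,"yaw":-0.16},
  {"jaw":0,"dx":-0.036,"dy":-0.042,"dz":0,"yaw":0},
  {"jaw":0,"dx":-0.036,"dy":-0.042,"dz":0,"yaw":0},
  {"jaw":0,"dx":-0.036,"dy":-0.042,"dz":0,"yaw":0},
  {"jaw":0,"dx":-0.036,"dy":-0.042,"dz":0,"yaw":0},
  {"jaw":0,"dx":-0.036,"dy":-0.042,"dz":0,"yaw":0},
  {"jaw":0,"dx":-0.036,"dy":-0.042,"dz":0,"yaw":0},
  {"jaw":0,"dx":-0.036,"dy":-0.042,"dz":0,"yaw":0},
], grip_force=20)

```text
t: 1.1
tool_pos: [0.4071, 0.2088, 0.2124]
orientation: [-0.363, -3.12, 0.0]
force: [0.9, 0.6, 0.5]
opening: 0.0175
gripper_force: 0.0
```

```bash
python3 -c "
from h import *
tell((-172,48,128))"
```

```text
stand [-337.7  235.9  212.4] tool_x_ang 180.0 shift [-165.6 -188.    84.4] yaw 0.0 F [0.7 0.8 0.5] t 1.1
```

>>> carry_out([
  {"jaw":0,"dx":-0.033,"dy":-0.037,"dz":0,"yaw":0},
  {"jaw":0,"dx":-0.033,"dy":-0.037,"dz":0,"yaw":0},
  {"jaw":0,"dx":-0.033,"dy":-0.037,"dz":0,"yaw":0},
  {"jaw":0,"dx":-0.033,"dy":-0.037,"dz":0,"yaw":0},
  {"jaw":0,"dx":-0.033,"dy":-0.037,"dz":0,"yaw":0},
  {"jaw":0,"dx":0,"dy":0,"dz":0,"yaw":0},
  {"jaw":0,"dx":0,"dy":0,"dz":0,"yaw":0},
])

```text
t: 1.98
tool_pos: [0.5244, -0.0071, 0.2121]
orientation: [-0.364, -3.119, -0.001]
force: [-0.1, 0.8, 1.0]
opening: 0.0002
gripper_force: 0.0
```

```bash
python3 -c "
from h import *
tell((-172,48,128))
im=read_camera('wrist'); cv2.imwrite('pics/w1.png',cv2.convertScaleAbs(im[:,:,::-1],alpha=1.8,beta=10))"
```

```text
stand [-173.9   52.8  212.1] tool_x_ang 180.0 shift [-2.  -4.8 84.1] yaw -0.0 F [-0.3  0.7  1. ] t 1.975
```

View pics/w1.png

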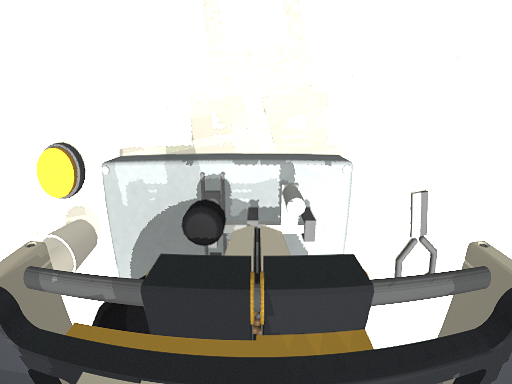

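The wrist view shows the shut fingertips (256,230) between the knob (204,222) and the bolt post (293,207), clear of both. I'll go down and push the bolt open.

>>> carry_out([
  {"jaw":0,"dx":-0.002,"dy":-0.005,"dz":0.03,"yaw":0},
  {"jaw":0,"dx":0,"dy":0,"dz":0.03,"yaw":0},
  {"jaw":0,"dx":0,"dy":0,"dz":0.023,"yaw":0},
  {"jaw":0,"dx":0,"dy":0,"dz":0,"yaw":0},
  {"jaw":0,"dx":0,"dy":0.01,"dz":0,"yaw":0},
  {"jaw":0,"dx":0,"dy":0.01,"dz":0,"yaw":0},
  {"jaw":0,"dx":0,"dy":0.01,"dz":0,"yaw":0},
  {"jaw":0,"dx":0,"dy":0.005,"dz":0,"yaw":0},
])

```text
t: 3.02
tool_pos: [0.5342, 0.0223, 0.1301]
orientation: [0.362, 3.12, 0.0]
force: [0.0, -0.6, 0.5]
opening: 0.0003
gripper_force: 0.0
```

```bash
python3 -c "
from h import *
tell((-172,104,128))"
```

```text
stand [-171.1   83.6  130.1] tool_x_ang 180.1 shift [ 0.8 20.4  2.1] yaw 0.001 F [ 0.2 -0.6  0.5] t 3.025
```

>>> carry_out([
  {"jaw":0,"dx":0,"dy":0.006,"dz":0,"yaw":0},
  {"jaw":0,"dx":0,"dy":0.006,"dz":0,"yaw":0},
  {"jaw":0,"dx":0,"dy":0.004,"dz":0,"yaw":0},
])

```text
t: 3.4
tool_pos: [0.5374, 0.0372, 0.1296]
orientation: [-0.363, -3.12, -0.0]
force: [0.0, 0.2, -0.3]
opening: 0.0003
gripper_force: 0.0
```

```bash
python3 -c "
from h import *
tell((-172,104,128))
im=read_camera('wrist')[150:270,160:360]; cv2.imwrite('pics/w2.png',cv2.resize(im[:,:,::-1],None,fx=3,fy=3))"
```

```text
stand [-171.4   98.9  129.6] tool_x_ang 180.0 shift [0.6 5.1 1.6] yaw 0.0 F [-0.   0.2 -0.3] t 3.4
```

View pics/w2.png

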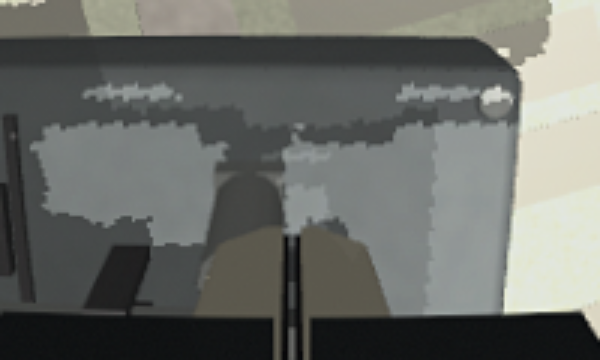

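The crop doesn't clearly show the post and there's no force, so I'll check from the other cameras.

```bash
python3 -c "
from h import *
a=read_camera('top')[150:250,225:345][:,:,::-1]; b=read_camera('side')[120:240,200:320][:,:,::-1]
f=lambda c:cv2.convertScaleAbs(cv2.resize(c,(396,396),interpolation=2),alpha=1.8,beta=10)
cv2.imwrite('pics/c2.png',np.hstack([f(a),f(b)]))"
```

```text
(no output)
```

View pics/c2.png

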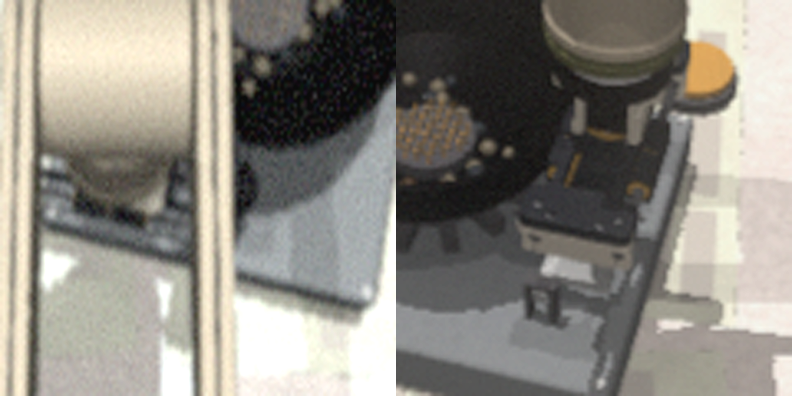

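```bash
cat >> h.py <<'E'
def wproj(P):
    m=camera_model("wrist");V=np.array(m["view"]);K=np.array(m["camera_matrix"]);p=(V[:3,:3]@P+V[:3,3])*[1,-1,-1]
    r=np.hypot(*p[:2]);t=np.arctan2(r,p[2]);return K[:2,2]+K[0,0]*t*p[:2]/r
E
python3 - <<'E'
from h import *
print("tcp",wproj(read_state()["tool_pos"]))
for n,q in dict(post0=(-172,85,154),post0b=(-172,85,104),post40=(-172,125,154),post40b=(-172,125,104),knob=(-150,0,148),knobfront=(-171,0,130),cornerR=(-200,-150,64),cornerL=(-200,170,64)).items():
    w=wproj(S2W(q)); print(n,w.round(),"w2crop",((w-[160,150])*3).round(), "side",((proj("side",S2W(q))-[200,120])*3.3+[396,0]).round())
E
```

```text
tcp [257.30137911 223.5133582 ]
post0 [235. 237.] w2crop [225. 262.] side [608. 230.]
post0b [240. 210.] w2crop [239. 181.] side [606. 272.]
post40 [300. 237.] w2crop [420. 261.] side [594. 271.]
post40b [291. 210.] w2crop [394. 181.] side [593. 312.]
knob [119. 258.] w2crop [-124.  325.] side [607. 152.]
knobfront [124. 222.] w2crop [-109.  216.] side [631. 172.]
cornerR [ 30. 171.] w2crop [-389.   62.] side [696. 114.]
cornerL [337. 166.] w2crop [530.  48.] side [612. 397.]
```

```bash
python3 - <<'E'
from h import *
d=np.array([-171.4,98.9,129.6])-np.array([-173.9,52.8,212.1])
for n,q in dict(post=(-172,85,154),postb=(-172,85,104),knob=(-150,0,148),cR=(-200,-150,64),cL=(-200,170,64)).items(): print(n,wproj(S2W(np.array(q)+d)).round(1))
print("side tcp",((proj("side",S2W((-171,99,130)))-[200,120])*3.3+[396,0]).round())
w=cv2.imread("pics/w1.png"); cv2.imwrite("pics/w1c.png",cv2.resize(w[140:270,170:350],None,fx=4,fy=4,interpolation=2))
E
```

```text
post [293.9 201. ]
postb [288.2 186.7]
knob [200.6 221.5]
cR [ 97.8 157.9]
cL [355.5 155.9]
side tcp [601. 264.]
```

View pics/w1c.png

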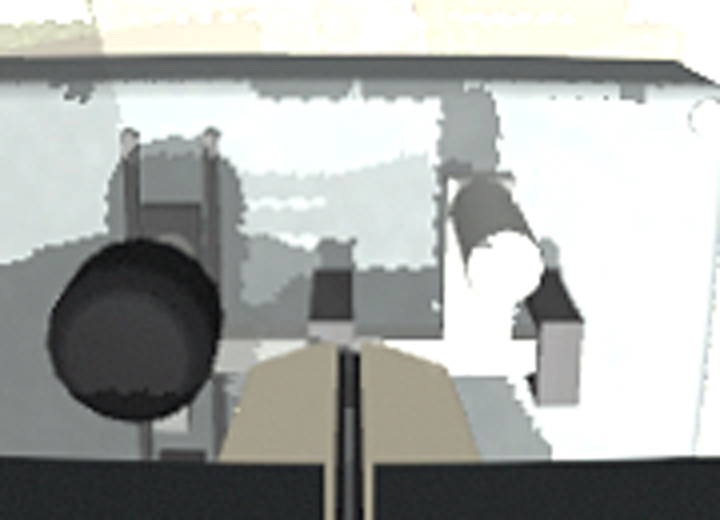

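The post base shows at about its shut position (crop (250,175)), so the bolt hasn't moved, yet the finger seems to overlap it. I'll check how the fingertips project against the claimed TCP.

```bash
python3 - <<'E'
from h import *
s=read_state();R=Ro.from_rotvec(s["orientation"])
for z in (0,-10,-20,-30,-40):
    print(z,[wproj(s["tool_pos"]+R.apply([x/1e3,0,z/1e3])).round(1).tolist() for x in (7.5,0,-7.5)])
print({k:np.round(v,3).tolist() for k,v in s.items()})
print(camera_model("wrist")["camera_matrix"])
E
```

```text
0 [[257.3, 213.3], [257.3, 223.5], [257.3, 233.5]]
-10 [[257.3, 218.5], [257.3, 229.1], [257.3, 239.4]]
-20 [[257.4, 224.2], [257.4, 235.3], [257.3, 246.0]]
-30 [[257.4, 230.5], [257.4, 242.1], [257.4, 253.2]]
-40 [[257.5, 237.6], [257.4, 249.6], [257.4, 261.1]]
{'t': 3.55, 'q': [-0.026, 0.003, 1.737, -0.0, 1.401, -1.366], 'dq': [-0.007, -0.002, 0.003, -0.004, -0.001, -0.005], 'joint_torque': [0.249, -47.969, -47.882, 0.051, 0.072, 0.059], 'tool_pos': [0.537, 0.037, 0.13], 'orientation': [-0.363, -3.12, 0.0], 'force': [-0.729, 0.386, 0.097], 'wrist_torque': [0.002, -0.013, 0.028], 'gripper_force': 0.0, 'opening': 0.001}
[[297.31863964   0.         256.81741975]
 [  0.         297.31863964 193.96014434]
 [  0.           0.           1.        ]]
```

>>> carry_out([
  {"jaw":0,"dx":0,"dy":-0.006,"dz":0,"yaw":0},
])

```text
t: 3.68
tool_pos: [0.536, 0.0309, 0.1296]
orientation: [-0.363, -3.121, 0.0]
force: [0.4, 0.3, -0.2]
opening: 0.0007
gripper_force: 0.0
```

>>> carry_out([
  {"jaw":0,"dx":0,"dy":-0.006,"dz":0,"yaw":0},
])

```text
t: 3.8
tool_pos: [0.5345, 0.0246, 0.1296]
orientation: [-0.363, -3.12, 0.0]
force: [-0.9, 0.3, 1.1]
opening: 0.0002
gripper_force: 0.0
```

>>> carry_out([
  {"jaw":0,"dx":0,"dy":-0.006,"dz":0,"yaw":0},
])

```text
t: 3.92
tool_pos: [0.5332, 0.0187, 0.1297]
orientation: [0.364, 3.12, -0.0]
force: [0.7, -0.3, -0.4]
opening: 0.0003
gripper_force: 0.0
```

The fingertips seem to end higher than the claimed TCP, so they may have passed over the post. I'll back off to the right, go lower and push again with force checks.

>>> carry_out([
  {"jaw":0,"dx":0,"dy":-0.016,"dz":0,"yaw":0},
  {"jaw":0,"dx":0.003,"dy":-0.016,"dz":0,"yaw":0},
  {"jaw":0,"dx":0,"dy":0,"dz":0.01,"yaw":0},
  {"jaw":0,"dx":0,"dy":0,"dz":0.01,"yaw":0},
  {"jaw":0,"dx":0,"dy":0,"dz":0,"yaw":0},
])

```text
t: 4.55
tool_pos: [0.5219, -0.0107, 0.1079]
orientation: [-0.363, -3.118, -0.0]
force: [0.1, 0.2, -0.5]
opening: 0.0007
gripper_force: 0.0
```

>>> carry_out([
  {"jaw":0,"dx":0,"dy":0.008,"dz":0,"yaw":0},
])

```text
t: 4.68
tool_pos: [0.5248, -0.003, 0.1094]
orientation: [-0.364, -3.12, -0.0]
force: [0.1, -0.4, 0.7]
opening: 0.0003
gripper_force: 0.0
```

>>> carry_out([
  {"jaw":0,"dx":0,"dy":0.008,"dz":0,"yaw":0},
])

```text
t: 4.8
tool_pos: [0.5271, 0.0051, 0.11]
orientation: [0.363, 3.12, -0.0]
force: [-0.3, -3.5, -0.6]
opening: 0.0008
gripper_force: 1.6
```

>>> carry_out([
  {"jaw":0,"dx":0,"dy":0.006,"dz":0,"yaw":0},
])

```text
t: 4.92
tool_pos: [0.5284, 0.0107, 0.1099]
orientation: [0.362, 3.12, -0.001]
force: [-0.7, -2.7, -0.0]
opening: 0.0006
gripper_force: 1.6
```

```bash
python3 -c "
from h import *
tell((-172,104,108))"
```

```text
stand [-174.1   71.   109.9] tool_x_ang 180.0 shift [-2.1 33.   1.9] yaw 0.001 F [-0.1 -2.8 -0. ] t 4.925
```

Contact: a steady 3 N, so the bolt is moving. I'll push on to the end stop.

>>> carry_out([
  {"jaw":0,"dx":0,"dy":0.008,"dz":0,"yaw":0},
  {"jaw":0,"dx":0,"dy":0.008,"dz":0,"yaw":0},
  {"jaw":0,"dx":0,"dy":0.008,"dz":0,"yaw":0},
  {"jaw":0,"dx":0,"dy":0.006,"dz":0,"yaw":0},
])

```text
t: 5.42
tool_pos: [0.5354, 0.04, 0.1098]
orientation: [0.363, 3.12, -0.0]
force: [0.2, -3.0, 0.9]
opening: 0.0007
gripper_force: 1.6
```

>>> carry_out([
  {"jaw":0,"dx":0,"dy":0.003,"dz":0,"yaw":0},
])

```text
t: 5.55
tool_pos: [0.536, 0.0428, 0.1098]
orientation: [0.363, 3.12, 0.0]
force: [0.4, -3.6, 1.9]
opening: 0.0007
gripper_force: 1.6
```

>>> carry_out([
  {"jaw":0,"dx":0,"dy":0.003,"dz":0,"yaw":0},
])

```text
t: 5.68
tool_pos: [0.5366, 0.0452, 0.1098]
orientation: [0.363, 3.12, -0.001]
force: [-1.0, -12.3, 2.3]
opening: 0.0003
gripper_force: 6.0
```

```bash
python3 -c "
from h import *
tell((-172,104,108))"
```

```text
stand [-174.1  106.5  109.8] tool_x_ang 180.0 shift [-2.1 -2.5  1.8] yaw 0.0 F [  1.8 -12.2   2.3] t 5.675
```

```bash
python3 - <<'E'
from h import *
for z in (190,214,240):
  for y in (94,0):
    print(z,y,[((proj("side",S2W((-171+x,99+y,z)))-[200,120])*3.3+[396,0]).round().tolist() for x in (-37.5,37.5)])
E
```

```text
190 94 [[622.0, 327.0], [514.0, 302.0]]
190 0 [[654.0, 223.0], [552.0, 201.0]]
214 94 [[624.0, 305.0], [512.0, 280.0]]
214 0 [[656.0, 200.0], [552.0, 179.0]]
240 94 [[626.0, 280.0], [511.0, 255.0]]
240 0 [[659.0, 174.0], [552.0, 153.0]]
```

>>> carry_out([
  {"jaw":0,"dx":0,"dy":-0.01,"dz":0,"yaw":0},
  {"jaw":0,"dx":0.015,"dy":-0.016,"dz":0,"yaw":0},
  {"jaw":0,"dx":0,"dy":-0.04,"dz":0,"yaw":0},
  {"jaw":0,"dx":0,"dy":-0.04,"dz":0,"yaw":0},
  {"jaw":0,"dx":0,"dy":0,"dz":0,"yaw":0},
])

```text
t: 6.3
tool_pos: [0.4964, -0.0563, 0.1094]
orientation: [-0.368, -3.119, -0.001]
force: [0.2, 0.4, -0.5]
opening: 0.0005
gripper_force: 0.0
```

```bash
python3 - <<'E'
from h import *
tell((-184,0,108))
b=read_camera('side')[100:230,190:310][:,:,::-1]; cv2.imwrite('pics/s3.png',cv2.convertScaleAbs(cv2.resize(b,None,fx=4,fy=4,interpolation=2),alpha=1.8,beta=10))
E
```

```text
stand [-189.8   -1.5  109.4] tool_x_ang 179.8 shift [-5.8  1.5  1.4] yaw -0.003 F [ 0.1  0.4 -0.5] t 6.3
```

View pics/s3.png

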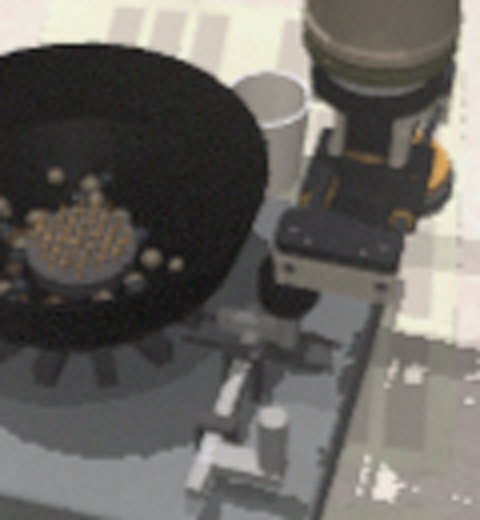

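The side view shows the bolt post moved to the open end (270,430), the knob (285,290) in front of the gripper's shadow, and the gripper body well above rim level. Now I'll push the knob in.

>>> carry_out([
  {"jaw":0,"dx":0,"dy":0.0015,"dz":0.009,"yaw":0},
  {"jaw":0,"dx":-0.006,"dy":0,"dz":0,"yaw":0},
  {"jaw":0,"dx":-0.005,"dy":0,"dz":0,"yaw":0},
])

```text
t: 6.72
tool_pos: [0.5088, -0.0548, 0.1004]
orientation: [-0.361, -3.12, -0.0]
force: [0.1, 0.2, -0.3]
opening: 0.0005
gripper_force: 0.0
```

>>> carry_out([
  {"jaw":0,"dx":-0.005,"dy":0,"dz":0,"yaw":0},
])

```text
t: 6.85
tool_pos: [0.5138, -0.0562, 0.1007]
orientation: [-0.362, -3.12, -0.0]
force: [-8.1, 1.9, 2.3]
opening: 0.0005
gripper_force: 3.9
```

>>> carry_out([
  {"jaw":0,"dx":-0.005,"dy":0,"dz":0,"yaw":0},
])

```text
t: 6.98
tool_pos: [0.5175, -0.0571, 0.1005]
orientation: [-0.362, -3.118, -0.001]
force: [-7.6, 1.7, 5.4]
opening: 0.0
gripper_force: 3.7
```

```bash
python3 -c "
from h import *
tell((-154.5,0,100))"
```

```text
stand [-169.1    2.5  100.5] tool_x_ang 180.0 shift [-14.6  -2.5   0.5] yaw 0.001 F [-7.8 -0.1  5.4] t 6.975
```

>>> carry_out([
  {"jaw":0,"dx":-0.004,"dy":0,"dz":0,"yaw":0},
  {"jaw":0,"dx":-0.003,"dy":0,"dz":0,"yaw":0},
])

```text
t: 7.22
tool_pos: [0.5242, -0.0587, 0.1006]
orientation: [-0.362, -3.118, -0.001]
force: [-7.2, 3.3, 5.1]
opening: 0.0005
gripper_force: 3.6
```

>>> carry_out([
  {"jaw":0,"dx":-0.003,"dy":0,"dz":0,"yaw":0},
])

```text
t: 7.35
tool_pos: [0.5271, -0.0594, 0.1006]
orientation: [-0.362, -3.118, -0.001]
force: [-6.7, 2.0, 4.2]
opening: 0.0002
gripper_force: 3.7
```

>>> carry_out([
  {"jaw":0,"dx":-0.002,"dy":0,"dz":0,"yaw":0},
])

```text
t: 7.48
tool_pos: [0.5285, -0.0598, 0.1005]
orientation: [-0.362, -3.117, -0.001]
force: [-10.1, 4.0, 7.7]
opening: 0.0001
gripper_force: 5.3
```

>>> carry_out([
  {"jaw":0,"dx":-0.002,"dy":0,"dz":0,"yaw":0},
])

```text
t: 7.6
tool_pos: [0.5303, -0.0602, 0.1005]
orientation: [-0.362, -3.116, -0.001]
force: [-10.4, 2.8, 7.8]
opening: 0.0004
gripper_force: 5.6
```

```bash
python3 -c "
from h import *
tell((-154.5,0,100))"
```

```text
stand [-156.     2.5  100.5] tool_x_ang 180.0 shift [-1.5 -2.5  0.5] yaw 0.001 F [-10.8   0.3   7.8] t 7.6
```

>>> carry_out([
  {"jaw":0,"dx":-0.002,"dy":0,"dz":0,"yaw":0},
  {"jaw":0,"dx":-0.002,"dy":0,"dz":0,"yaw":0},
])

```text
t: 7.85
tool_pos: [0.5339, -0.0611, 0.1005]
orientation: [-0.362, -3.116, -0.001]
force: [-12.1, 3.5, 9.2]
opening: 0.0006
gripper_force: 6.1
```

>>> carry_out([
  {"jaw":0,"dx":-0.002,"dy":0,"dz":0,"yaw":0},
])

```text
t: 7.98
tool_pos: [0.5352, -0.0614, 0.1005]
orientation: [-0.362, -3.115, -0.001]
force: [-19.8, 5.6, 14.2]
opening: 0.0006
gripper_force: 10.2
```

>>> carry_out([
  {"jaw":0,"dx":-0.002,"dy":0,"dz":0,"yaw":0},
])

```text
t: 8.1
tool_pos: [0.5354, -0.0614, 0.1004]
orientation: [-0.361, -3.111, -0.002]
force: [-29.2, 6.9, 21.5]
opening: 0.0001
gripper_force: 15.1
```

```bash
python3 -c "
from h import *
tell((-154.5,0,100))"
```

```text
stand [-150.7    2.5  100.4] tool_x_ang 180.0 shift [ 3.8 -2.5  0.4] yaw 0.001 F [-30.   -0.   21.5] t 8.1
```

The knob is solid against the gear tooth (reading x = -150.7 at travel 24 mm, so home should read about -134.7). I'll back off, rise and go over to the left rim.

>>> carry_out([
  {"jaw":0,"dx":0.02,"dy":0,"dz":0,"yaw":0},
  {"jaw":0.05,"dx":0,"dy":0,"dz":-0.05,"yaw":0},
  {"jaw":0.05,"dx":0,"dy":0,"dz":-0.055,"yaw":0},
  {"jaw":0.05,"dx":-0.044,"dy":0.031,"dz":0,"yaw":0},
  {"jaw":0.05,"dx":-0.044,"dy":0.031,"dz":0,"yaw":0},
  {"jaw":0.05,"dx":-0.044,"dy":0.031,"dz":0,"yaw":0},
  {"jaw":0.05,"dx":-0.042,"dy":0.031,"dz":0,"yaw":0},
  {"jaw":0.05,"dx":0,"dy":0,"dz":0,"yaw":0},
])

```text
t: 9.1
tool_pos: [0.7193, 0.0244, 0.201]
orientation: [-0.359, -3.116, -0.0]
force: [-0.4, -0.7, -0.9]
opening: 0.0498
gripper_force: 0.0
```

```bash
python3 -c "
from h import *
tell((0,126,155))"
```

```text
stand [  8.5 128.3 201. ] tool_x_ang 180.1 shift [ 8.3 -2.3 46. ] yaw 0.002 F [-0.2 -0.7 -0.9] t 9.1
```

>>> carry_out([
  {"jaw":0.05,"dx":0.008,"dy":-0.002,"dz":0,"yaw":0},
  {"jaw":0.05,"dx":0,"dy":0,"dz":0.015,"yaw":0},
  {"jaw":0.05,"dx":0,"dy":0,"dz":0.015,"yaw":0},
])

```text
t: 9.48
tool_pos: [0.7092, 0.0218, 0.176]
orientation: [0.364, 3.119, 0.0]
force: [1.1, -0.2, -0.2]
opening: 0.0499
gripper_force: 0.0
```

>>> carry_out([
  {"jaw":0.05,"dx":0,"dy":0,"dz":0.008,"yaw":0},
  {"jaw":0.05,"dx":0,"dy":0,"dz":0.008,"yaw":0},
])

```text
t: 9.72
tool_pos: [0.7093, 0.0222, 0.159]
orientation: [-0.364, -3.12, 0.0]
force: [-1.5, -0.5, 0.4]
opening: 0.05
gripper_force: 0.0
```

>>> carry_out([
  {"jaw":0.0,"dx":0,"dy":0,"dz":0,"yaw":0},
  {"jaw":0.0,"dx":0,"dy":0,"dz":0,"yaw":0},
  {"jaw":0.0,"dx":0,"dy":0,"dz":0,"yaw":0},
  {"jaw":0.0,"dx":0,"dy":0,"dz":0,"yaw":0},
], grip_force=15)

```text
t: 10.22
tool_pos: [0.7099, 0.0223, 0.1601]
orientation: [0.363, 3.12, -0.0]
force: [-2.1, -9.6, -0.1]
opening: 0.0147
gripper_force: 5.5
```

```bash
python3 -c "
from h import *
tell((0,126,155))"
```

```text
stand [-1.000e-01  1.241e+02  1.601e+02] tool_x_ang 180.0 shift [-0.1  1.9  5.1] yaw 0.0 F [ 0.2 -9.8 -0.1] t 10.225
```

>>> carry_out([
  {"jaw":0.0,"dx":0,"dy":-0.003,"dz":0,"yaw":0},
  {"jaw":0.0,"dx":0,"dy":0,"dz":0,"yaw":0},
  {"jaw":0.0,"dx":0,"dy":0,"dz":0,"yaw":0},
])

```text
t: 10.6
tool_pos: [0.7094, 0.0199, 0.16]
orientation: [0.363, 3.12, 0.001]
force: [2.2, 2.4, 0.4]
opening: 0.0097
gripper_force: 14.9
```

The wall is pinched at 15 N and nearly balanced. I'll lead the bowl clockwise (the nearer gap from the visible teeth).

>>> carry_out([
  {"jaw":0.0,"dx":-0.0061,"dy":-0.0002,"dz":0,"yaw":0.05},
  {"jaw":0.0,"dx":-0.0061,"dy":-0.0002,"dz":0,"yaw":0.05},
  {"jaw":0.0,"dx":-0.0061,"dy":-0.0002,"dz":0,"yaw":0.05},
])

```text
t: 10.98
tool_pos: [0.7261, 0.0154, 0.16]
orientation: [-0.596, -3.083, -0.002]
force: [2.0, 6.0, 1.4]
opening: 0.01
gripper_force: 15.0
```

>>> carry_out([
  {"jaw":0.0,"dx":-0.0037,"dy":0,"dz":0,"yaw":0.03},
])

```text
t: 11.1
tool_pos: [0.7298, 0.0141, 0.16]
orientation: [-0.642, -3.075, -0.003]
force: [-1.0, 6.7, 2.7]
opening: 0.0097
gripper_force: 15.1
```

>>> carry_out([
  {"jaw":0.0,"dx":-0.0037,"dy":0,"dz":0,"yaw":0.03},
])

```text
t: 11.22
tool_pos: [0.7331, 0.0127, 0.16]
orientation: [-0.688, -3.065, -0.003]
force: [-1.7, 7.6, 2.2]
opening: 0.0099
gripper_force: 15.1
```

```bash
python3 -c "
from h import *
tell((0,126,155))"
```

```text
stand [ 24.7 120.1 160. ] tool_x_ang 168.0 shift [25.3  0.6  5. ] yaw -0.209 F [-3.4  7.   2.2] t 11.225
```

>>> carry_out([
  {"jaw":0.0,"dx":-0.0025,"dy":0.0012,"dz":0,"yaw":0.02},
])

```text
t: 11.35
tool_pos: [0.7357, 0.0117, 0.1599]
orientation: [-0.719, -3.057, -0.0]
force: [-3.5, 2.0, 4.1]
opening: 0.0098
gripper_force: 15.1
```

>>> carry_out([
  {"jaw":0.0,"dx":-0.0025,"dy":0.0005,"dz":0,"yaw":0.02},
])

```text
t: 11.48
tool_pos: [0.7383, 0.0105, 0.16]
orientation: [-0.75, -3.05, 0.0]
force: [-2.3, 2.8, 3.3]
opening: 0.0094
gripper_force: 15.1
```

>>> carry_out([
  {"jaw":0.0,"dx":-0.0025,"dy":0.0,"dz":0,"yaw":0.02},
])

```text
t: 11.6
tool_pos: [0.7408, 0.0093, 0.16]
orientation: [0.781, 3.043, 0.0]
force: [-2.3, 3.4, 4.2]
opening: 0.0101
gripper_force: 15.2
```

```bash
python3 -c "
from h import *
tell((0,126,155))"
```

```text
stand [ 32.9 118.5 160. ] tool_x_ang 164.5 shift [33.7 -1.6  5. ] yaw -0.271 F [-3.   2.8  4.2] t 11.6
```

About 15.5° turned. I'll go on in small steps to feel the lock.

>>> carry_out([
  {"jaw":0.0,"dx":-0.0025,"dy":0.0003,"dz":0,"yaw":0.02},
])

```text
t: 11.72
tool_pos: [0.7432, 0.0081, 0.1599]
orientation: [0.812, 3.035, -0.0]
force: [-2.9, 1.6, 4.1]
opening: 0.0094
gripper_force: 15.2
```

>>> carry_out([
  {"jaw":0.0,"dx":-0.0025,"dy":0.0003,"dz":0,"yaw":0.02},
])

```text
t: 11.85
tool_pos: [0.7455, 0.0069, 0.1599]
orientation: [0.843, 3.026, -0.001]
force: [-4.6, 1.0, 5.2]
opening: 0.01
gripper_force: 15.2
```

>>> carry_out([
  {"jaw":0.0,"dx":-0.0025,"dy":0.0003,"dz":0,"yaw":0.02},
])

```text
t: 11.98
tool_pos: [0.7477, 0.0056, 0.1599]
orientation: [0.873, 3.018, -0.001]
force: [-3.9, 1.6, 6.5]
opening: 0.0097
gripper_force: 15.2
```

>>> carry_out([
  {"jaw":0.0,"dx":-0.0025,"dy":0.0,"dz":0,"yaw":0.02},
])

```text
t: 12.1
tool_pos: [0.7499, 0.0042, 0.1599]
orientation: [0.904, 3.009, -0.001]
force: [-3.2, 1.6, 4.8]
opening: 0.01
gripper_force: 15.2
```

```bash
python3 -c "
from h import *
tell((0,126,155))"
```

```text
stand [ 42.9 115.7 159.9] tool_x_ang 159.9 shift [43.8 -5.1  4.9] yaw -0.351 F [-3.5  0.8  4.8] t 12.1
```

>>> carry_out([
  {"jaw":0.0,"dx":-0.0025,"dy":0.0,"dz":0,"yaw":0.02},
])

```text
t: 12.22
tool_pos: [0.751, 0.0036, 0.1599]
orientation: [-0.932, -2.998, 0.0]
force: [-11.6, 5.6, 9.5]
opening: 0.0098
gripper_force: 15.5
```

>>> carry_out([
  {"jaw":0.0,"dx":-0.0025,"dy":0.0,"dz":0,"yaw":0.02},
])

```text
t: 12.35
tool_pos: [0.7516, 0.0031, 0.1598]
orientation: [-0.96, -2.985, 0.0]
force: [-19.0, 9.2, 12.2]
opening: 0.0098
gripper_force: 15.8
```

>>> carry_out([
  {"jaw":0.0,"dx":-0.0025,"dy":0.0,"dz":0,"yaw":0.02},
])

```text
t: 12.48
tool_pos: [0.753, 0.0021, 0.1596]
orientation: [-0.989, -2.974, 0.001]
force: [-19.4, 7.7, 12.9]
opening: 0.0097
gripper_force: 15.7
```

```bash
python3 -c "
from h import *
tell((0,126,155))"
```

```text
stand [ 46.5 114.3 159.6] tool_x_ang 156.5 shift [47.2 -7.8  4.9] yaw -0.41 F [-20.6   3.   12.9] t 12.475
```

Hard stop at about 21°, so the tooth has dropped in. I'll turn back to mid-gap, release and rise.

>>> carry_out([
  {"jaw":0.0,"dx":0.006,"dy":0.0,"dz":0,"yaw":-0.05},
  {"jaw":0.0,"dx":0.006,"dy":0.0,"dz":0,"yaw":-0.05},
  {"jaw":0.0,"dx":0.003,"dy":0.0,"dz":0,"yaw":-0.02},
  {"jaw":0.0,"dx":0,"dy":0,"dz":0,"yaw":0},
])

```text
t: 12.98
tool_pos: [0.7436, 0.0078, 0.1597]
orientation: [0.813, 3.034, -0.002]
force: [0.7, -5.7, 2.4]
opening: 0.0098
gripper_force: 15.1
```

>>> carry_out([
  {"jaw":0.05,"dx":0,"dy":0,"dz":0,"yaw":0},
  {"jaw":0.05,"dx":0,"dy":0,"dz":0,"yaw":0},
  {"jaw":0.05,"dx":0,"dy":0,"dz":0,"yaw":0},
  {"jaw":0.05,"dx":0,"dy":0,"dz":-0.03,"yaw":0},
  {"jaw":0.05,"dx":0,"dy":0,"dz":-0.03,"yaw":0},
])

```text
t: 13.6
tool_pos: [0.7431, 0.0095, 0.2194]
orientation: [-0.81, -3.034, 0.0]
force: [0.2, -0.1, 0.2]
opening: 0.0494
gripper_force: 0.0
```

```bash
python3 -c "
from h import *
tell((-172,0,210))"
```

```text
stand [ 35.1 119.3 219.4] tool_x_ang 163.4 shift [ 164.4 -173.4    9.8] yaw -0.289 F [ 0.2 -0.   0.2] t 13.6
```

>>> carry_out([
  {"jaw":0,"dx":0,"dy":0,"dz":0,"yaw":-0.145},
  {"jaw":0,"dx":0,"dy":0,"dz":0,"yaw":-0.144},
  {"jaw":0,"dx":0.043,"dy":-0.024,"dz":0,"yaw":0},
  {"jaw":0,"dx":0.043,"dy":-0.024,"dz":0,"yaw":0},
  {"jaw":0,"dx":0.043,"dy":-0.024,"dz":0,"yaw":0},
  {"jaw":0,"dx":0.043,"dy":-0.024,"dz":0,"yaw":0},
  {"jaw":0,"dx":0.041,"dy":-0.022,"dz":0,"yaw":0},
  {"jaw":0,"dx":0,"dy":0,"dz":0,"yaw":0},
])

```text
t: 14.6
tool_pos: [0.5067, -0.0568, 0.2194]
orientation: [-0.367, -3.119, -0.0]
force: [0.2, 0.1, -0.2]
opening: 0.0005
gripper_force: 0.0
```

```bash
python3 -c "
from h import *
tell((-172,1,100))"
```

```text
stand [-179.7    0.3  219.4] tool_x_ang 179.9 shift [ -7.8   0.7 119.4] yaw -0.002 F [ 0.2  0.2 -0.2] t 14.6
```

>>> carry_out([
  {"jaw":0,"dx":0,"dy":0,"dz":0.04,"yaw":0},
  {"jaw":0,"dx":0,"dy":0,"dz":0.04,"yaw":0},
  {"jaw":0,"dx":0,"dy":0,"dz":0.037,"yaw":0},
  {"jaw":0,"dx":-0.012,"dy":0,"dz":0,"yaw":0},
  {"jaw":0,"dx":-0.012,"dy":0,"dz":0,"yaw":0},
  {"jaw":0,"dx":-0.004,"dy":0,"dz":0,"yaw":0},
])

```text
t: 15.35
tool_pos: [0.5377, -0.0632, 0.1044]
orientation: [0.365, 3.12, 0.0]
force: [-7.0, 1.4, 4.8]
opening: 0.0003
gripper_force: 3.6
```

>>> carry_out([
  {"jaw":0,"dx":-0.004,"dy":0,"dz":0,"yaw":0},
])

```text
t: 15.48
tool_pos: [0.5411, -0.064, 0.1045]
orientation: [0.365, 3.12, 0.0]
force: [-7.0, 2.4, 3.9]
opening: 0.0004
gripper_force: 3.6
```

>>> carry_out([
  {"jaw":0,"dx":-0.003,"dy":0,"dz":0,"yaw":0},
])

```text
t: 15.6
tool_pos: [0.5439, -0.0647, 0.1045]
orientation: [0.365, 3.12, 0.0]
force: [-6.2, 1.5, 4.2]
opening: 0.0004
gripper_force: 3.5
```

```bash
python3 -c "
from h import *
tell((-134.5,0,102))"
```

```text
stand [-141.7    1.3  104.5] tool_x_ang 180.0 shift [-7.2 -1.3  2.5] yaw -0.001 F [-6.4  0.   4.2] t 15.6
```

The knob has passed 24 mm at plain friction, so it is meshed. Pushing on home.

>>> carry_out([
  {"jaw":0,"dx":-0.003,"dy":0,"dz":0,"yaw":0},
])

```text
t: 15.72
tool_pos: [0.5467, -0.0653, 0.1045]
orientation: [0.365, 3.12, 0.0]
force: [-6.6, 2.8, 3.6]
opening: 0.0005
gripper_force: 3.5
```

>>> carry_out([
  {"jaw":0,"dx":-0.002,"dy":0,"dz":0,"yaw":0},
])

```text
t: 15.85
tool_pos: [0.5487, -0.0658, 0.1045]
orientation: [0.365, 3.12, 0.0]
force: [-6.9, 2.6, 3.8]
opening: 0.0001
gripper_force: 3.5
```

>>> carry_out([
  {"jaw":0,"dx":-0.002,"dy":0,"dz":0,"yaw":0},
])

```text
t: 15.98
tool_pos: [0.5501, -0.0661, 0.1044]
orientation: [-0.365, -3.12, -0.0]
force: [-13.9, 3.8, 6.8]
opening: 0.0004
gripper_force: 7.7
```

```bash
python3 -c "
from h import *
tell((-134.5,0,102))"
```

```text
stand [-135.3    1.3  104.4] tool_x_ang 180.0 shift [-0.8 -1.3  2.4] yaw -0.001 F [-14.4   0.5   6.8] t 15.975
```

>>> carry_out([
  {"jaw":0,"dx":-0.0015,"dy":0,"dz":0,"yaw":0},
  {"jaw":0,"dx":0,"dy":0,"dz":0,"yaw":0},
  {"jaw":0,"dx":0,"dy":0,"dz":0,"yaw":0},
])

```text
t: 16.35
tool_pos: [0.5502, -0.0661, 0.1043]
orientation: [-0.364, -3.117, -0.001]
force: [-16.8, 4.4, 8.1]
opening: 0.0004
gripper_force: 9.9
```

```bash
python3 -c "
from h import *
tell((-134.5,0,102))"
```

```text
stand [-135.3    1.3  104.3] tool_x_ang 180.0 shift [-0.8 -1.3  2.3] yaw -0.0 F [-17.3   0.4   8.1] t 16.35
```

The knob is home (solid at reading -135.3). Now over the post to its left side.

>>> carry_out([
  {"jaw":0,"dx":0.04,"dy":0,"dz":0,"yaw":0},
  {"jaw":0,"dx":0,"dy":0,"dz":-0.04,"yaw":0},
  {"jaw":0,"dx":0,"dy":0,"dz":-0.035,"yaw":0},
  {"jaw":0,"dx":0,"dy":0.045,"dz":0,"yaw":0},
  {"jaw":0,"dx":0,"dy":0.045,"dz":0,"yaw":0},
  {"jaw":0,"dx":0,"dy":0.045,"dz":0,"yaw":0},
  {"jaw":0,"dx":0,"dy":0.037,"dz":0,"yaw":0},
  {"jaw":0,"dx":0,"dy":0,"dz":0,"yaw":0},
])

```text
t: 17.35
tool_pos: [0.554, 0.1125, 0.1798]
orientation: [0.359, 3.118, 0.002]
force: [-0.5, -0.0, 0.7]
opening: 0.0002
gripper_force: 0.0
```

```bash
python3 -c "
from h import *
tell((-174,170,110))"
```

```text
stand [-172.7  176.   179.8] tool_x_ang 180.1 shift [ 1.6 -6.2 69.7] yaw 0.003 F [-0.4 -0.1  0.7] t 17.35
```

>>> carry_out([
  {"jaw":0,"dx":0.002,"dy":0,"dz":0.035,"yaw":0},
  {"jaw":0,"dx":0,"dy":0,"dz":0.035,"yaw":0},
  {"jaw":0,"dx":0,"dy":0,"dz":0,"yaw":0},
  {"jaw":0,"dx":0,"dy":-0.01,"dz":0,"yaw":0},
  {"jaw":0,"dx":0,"dy":-0.008,"dz":0,"yaw":0},
  {"jaw":0,"dx":0,"dy":-0.008,"dz":0,"yaw":0},
])

```text
t: 18.1
tool_pos: [0.5457, 0.0848, 0.1098]
orientation: [0.365, 3.117, 0.002]
force: [1.7, 3.7, 2.9]
opening: 0.0002
gripper_force: 1.7
```

>>> carry_out([
  {"jaw":0,"dx":0,"dy":-0.008,"dz":0,"yaw":0},
  {"jaw":0,"dx":0,"dy":-0.008,"dz":0,"yaw":0},
  {"jaw":0,"dx":0,"dy":-0.008,"dz":0,"yaw":0},
])

```text
t: 18.48
tool_pos: [0.5386, 0.0614, 0.1078]
orientation: [0.365, 3.12, 0.0]
force: [1.1, 3.2, 3.0]
opening: 0.0007
gripper_force: 1.7
```

```bash
python3 -c "
from h import *
tell((-174,108,110))"
```

```text
stand [-175.8  122.8  107.8] tool_x_ang 180.0 shift [ -1.8 -14.8  -2.2] yaw -0.001 F [0.4 3.4 3. ] t 18.475
```

>>> carry_out([
  {"jaw":0,"dx":0,"dy":-0.006,"dz":0,"yaw":0},
  {"jaw":0,"dx":0,"dy":-0.004,"dz":0,"yaw":0},
])

```text
t: 18.73
tool_pos: [0.5361, 0.0517, 0.1075]
orientation: [-0.365, -3.12, 0.0]
force: [0.5, 2.5, 3.1]
opening: 0.0005
gripper_force: 1.7
```

>>> carry_out([
  {"jaw":0,"dx":0,"dy":-0.003,"dz":0,"yaw":0},
])

```text
t: 18.85
tool_pos: [0.5355, 0.0489, 0.1075]
orientation: [-0.365, -3.12, -0.0]
force: [1.3, 3.2, 2.5]
opening: 0.0004
gripper_force: 1.6
```

>>> carry_out([
  {"jaw":0,"dx":0,"dy":-0.003,"dz":0,"yaw":0},
])

```text
t: 18.98
tool_pos: [0.5352, 0.0477, 0.1077]
orientation: [0.364, 3.12, 0.004]
force: [3.6, 16.6, 1.8]
opening: 0.0004
gripper_force: 8.4
```

```bash
python3 -c "
from h import *
tell((-174,108,110))"
```

```text
stand [-176.1  108.6  107.7] tool_x_ang 180.0 shift [-2.1 -0.6 -2.4] yaw -0.0 F [-0.3 16.9  1.8] t 18.975
```

Stopped at 108.6, matching shut. I'll back away, rise and check with a last look.

>>> carry_out([
  {"jaw":0,"dx":0,"dy":0,"dz":0,"yaw":0},
  {"jaw":0,"dx":0,"dy":0,"dz":0,"yaw":0},
  {"jaw":0,"dx":0,"dy":0.03,"dz":0,"yaw":0},
  {"jaw":0,"dx":0.03,"dy":0.03,"dz":-0.03,"yaw":0},
  {"jaw":0,"dx":0.04,"dy":0.03,"dz":-0.03,"yaw":0},
  {"jaw":0,"dx":0.04,"dy":0.04,"dz":0,"yaw":0},
  {"jaw":0,"dx":0.04,"dy":0.04,"dz":0,"yaw":0},
  {"jaw":0,"dx":0,"dy":0,"dz":0,"yaw":0},
])

```text
t: 19.98
tool_pos: [0.426, 0.2484, 0.1671]
orientation: [-0.357, -3.12, 0.001]
force: [0.1, 0.8, -0.1]
opening: 0.0008
gripper_force: 0.0
```

```bash
python3 - <<'E'
from h import *
tell((-174,108,110))
for n,q in dict(knob36=(-114,0,148),post0=(-172,85,154),post7=(-172,92,154)).items(): print(n,((proj("side",S2W(q))-[190,100])*4).round(), proj("top",S2W(q)).round(1))
b=read_camera('side')[100:230,190:310][:,:,::-1]; a=read_camera('top')[130:260,225:345][:,:,::-1]
f=lambda c:cv2.convertScaleAbs(cv2.resize(c,None,fx=3.3,fy=3.3,interpolation=2),alpha=1.8,beta=10)
for n,q in dict(knob40=(-110,0,148),post0=(-172,85,154)).items(): print(n,((proj("side",S2W(q))-[190,100])*3.3).round(), ((proj("top",S2W(q))-[225,130])*3.3+[396,0]).round())
cv2.imwrite('pics/end.png',np.hstack([f(b),f(a)]))
E
```

```text
stand [-328.4  278.8  167.1] tool_x_ang 180.2 shift [-153.8 -171.4   57.1] yaw 0.004 F [-0.1  0.8 -0.1] t 19.975
knob36 [243. 253.] [298.  186.4]
post0 [296. 359.] [265.3 199.3]
post7 [294. 368.] [262.9 198.8]
knob40 [196. 208.] [638. 182.]
post0 [245. 296.] [529. 229.]
```

View pics/end.png

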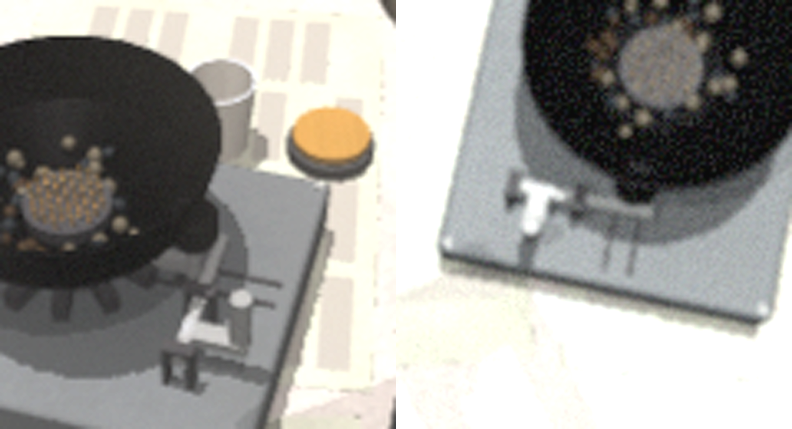

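The side view has the knob at about (196,222) under the rim and the post at about (241,297), against the expected shut (245,296). The top view has the post at about (533,230), expected (529,229), with the bar in front of the stem. The robot touches nothing, so I'm handing in.

```bash
python3 -c "
from plant import *
print(close_job())"
```

```text
the job is handed in; nothing more can be done
None
```

The turntable is in gear with the knob fully home and the bolt shut behind it; the kenzan, cup and shears were not touched, and the job was handed in at about 20 s of the 64 s allowed, though no verdict came back.

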